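# Press a worn roller bush out with a drift

## Task

Press the worn roller bush out of the hub in the press-out stand: take the drift from its wooden rest, feel its rod into the floating guide funnel on top of the stand without forcing it, and push the bush gently down through the bore until it drops out underneath into the catch well. Then draw the drift out and put it back upright in its rest, fully home. Never press on the stand or the bush with more than 20 N, and leave the staple box, sticky notes and eraser where they are.

Things in the scene. Friction and masses are not known exactly. Their poses are not given: they have to be found in the camera images.
- stand: Press-out stand, fixed: aluminium base 84 x 76 mm, 10 mm thick, four posts, a grey plastic hub with an upright bore, an aluminium top plate (84 x 76 mm, top at 84 mm height) and on it a steel guide funnel clamped within its play. Under the bore a catch well: floor at 10 mm height, 48 mm wide inside, rim 10 mm. Origin: centre of the underside, on the bore's axis; z up.
- bore (a point): Centre of the bore's lower mouth (44 mm height; bore 33.5 mm wide, its top at 72 mm). Two spring plungers in the hub pinch the bush: pushing it down takes about 7 to 14 N until its top has sunk to about 50 mm height, then it drops into the well.
- guide (a point): Nominal mouth of the guide funnel: on the stand's axis at the rim's height (96.5 mm). The real funnel is clamped up to 6 mm off along each of the stand's x and y, not measured; it stays put. Inside, the cone is 31 mm wide at the rim and narrows straight to 12 mm over 4.5 mm of depth, then a 12 mm throat goes 8 mm deeper. Polished steel, friction about 0.2.
- throat (a point): Nominal top of the throat: on the stand's axis, 4.5 mm below the rim (92 mm height), off from the real one like the guide. A rod that lands on the cone is pushed sideways towards the funnel's true axis, and the depth at which it lands tells how far off it is.
- bush: Worn white nylon roller bush, solid, 32 mm in diameter, 22 mm high, stuck in the bore; origin at the centre of its underside (48 mm above the worktop at the start, its top at 70 mm), z along its axis.
- bush_center (a point): Centre of the bush, 11 mm above its underside.
- drift: Drift, upright in its rest, about 120 g: steel rod 10 mm in diameter, 60 mm long; above it a collar 36 mm in diameter, 5 mm thick; then a square black handle 22 x 22 mm, from 65 to 111 mm above the tip (grip two flat sides), cap to 114 mm. Origin at the rod's tip, z to the handle, x and y square to its sides.
- drift_tip (a point): Centre of the rod's lower end (the drift's origin). In the funnel, the collar meets the rim when the tip is at 37 mm height; the bush drops well before that.
- rest: Wooden rest for the drift, fixed: block 50 x 50 mm, 68 mm high, on a foot 70 x 70 x 6 mm, with an upright 16 mm hole in the middle of its top, 62 mm deep. The drift's collar sits on the block, its tip then at 8 mm height. Origin: centre of the underside; z up.
- rest_mouth (a point): Centre of the hole's mouth on top of the rest (68 mm height).
- staple_box: Small cardboard staple box, 42 x 68 x 19 mm, lying loose; a bystander. Origin: centre of its underside.
- sticky_yellow: Pad of sticky notes, 50 x 50 x 24 mm, lying loose; a bystander. Origin: centre of its underside.
- eraser: Small eraser, 20 x 44 x 12 mm, lying loose; a bystander. Origin: centre of its underside.
Mind the look-alikes: they are no part of the job. Of the things like the drift, leave any that is green; of the rest the larger one is meant. Leave any purple look-alike of the rest alone.

How it is judged:
By the outcome, as a careful person would: the job done as asked, in the order asked, and still so for the second after the job is handed in, with the robot touching nothing.
It also fails if it takes over 72 s, if anything falls off the work surface, if the arm or the gripper's body presses on something with over 40 N, if the wrist force passes 120 N, or if a joint passes its speed limit or range.

## Robot

A 6-joint arm with a two-finger parallel gripper is mounted at the origin on a cart in front of the work surface, level with it; the furniture and walls round the work are solid. World frame = base frame: x ahead of the robot, y to its left, z up, the work surface at z = 0. Lengths are in m, angles in rad, forces in N, time in s.
With the tool pointing down it reaches from about 0.225 to 0.875 m from the base axis. Payload 3.4 kg.
Tool frame: the origin (TCP) lies between the finger pads; the fingertips stand 8 mm ahead of it and the grasp point (between the pads) lies 11 mm behind it; z points along the fingers, y is the line along which they close (so a half turn about z gives the same grasp; the last joint's range is limited). The gripper opens to 85 mm and grips with 20 to 120 N. Pads are 22 mm wide; open, the fingers measure 114 mm over their backs; the gripper's body (76 mm by 85 mm) begins 54 mm behind the grasp point. The pads swing forward as they close: fully open they stand 13 mm farther back than shut.
Start: joints at [-1.351, 0.276, 1.505, -0, 1.361, -0.121], TCP at [0.192, -0.542, 0.239] pointing down, gripper open.
Joint ranges: [-2.89, 2.89], [-0.75, 2.08], [0.22, 2.7], [-1.18, 4.32], [0.11, 2.71], [-2.7, 2.7]. Speed limits (rad/s): [2.57, 2.57, 3.14, 3.14, 3.14, 3.14].

## Interface

Orientations are given as a unit quaternion [w, x, y, z].
In Python, from rig import manip gives the robot as it stands.
- The arm moves only by the tool move_arm, never from a script. Its argument "deltas" is a list that holds one entry, the list of rows, each a list of 5 numbers: the shift along the tool's x, y, z normalised to -1 to 1, where 1 is 80 cm, then the turn about the tool's z normalised to -1 to 1, where 1 is 120 degrees, then the closure, from -1 (fully open) to 1 (shut). In form: [[[tx, ty, tz, twist, grip], ...]]. A call has 1 to 12 rows; each row is the pose to reach, as a shift and turn from the pose commanded when the call began, along the tool's axes at that moment; what a row does not reach only later rows make up. A row lasts 1/10 s, in which the tool goes at most 50 mm and 8.59 degrees, less where a joint would pass 70% of its speed; a pose out of reach is approached as far as the arm can. A call with a number of a shift or a turn outside -1 to 1 is refused whole. A call with a gripper value outside its range is refused whole. The fingers move at their own pace and stop on an object; "squeeze" is the grip in N (left out, the last holds). Time passes only in rows, so rows that repeat a pose let the fingers close. It gives the time, the measured TCP pose, the force, the opening and the grip force at its end, in the units of the state.
- manip.get_state(): the state, without advancing time (a new reading comes with each control period).
- manip.get_image(name): name is "side" or "top" or "wrist"; returns the picture (480x640x3 uint8, red, green, blue); there is no depth.
- manip.camera_params(name): a dict with "fx", "fy", "cx", "cy" (pixels), "R" (3x3) and "t" (3): a world point X has camera coordinates R X + t; the wrist camera has in their place "tool_from_camera" (4x4, takes a point from camera to tool coordinates, whose origin is the TCP and whose axes are the flange's). Camera axes: x right, y down, z forward; pixel columns grow to the right and rows downward; lengths in m; the calibration is good to about 2 mm. The wrist camera is an equidistant fisheye: a pixel r from the principal point sees the ray r / f radians off the axis. A picture is of the moment at which its call begins: read the wrist's pose just before it. camera_params takes no time and is no camera call.
- manip.sign_off(): hands the job in; it is judged then, once.
The state is a dict: "clock": time; "qpos": joint angles; "qd": joint speeds; "effort": joint torques, N m; "position": TCP position; "ee_rot": TCP orientation; "contact_force": force on the tool from outside, world axes, zero at the start; "moment": the same for the moment, N m; "width": finger opening in m; "gripper_force": force on a finger pad.
Only numpy, scipy, OpenCV 4.12 (cv2) and the standard library are available. Lean on these libraries where they do the work, as an engineer would, in place of code of your own. Each camera call takes 0.05 s, during which the arm holds its last target. There are 200 camera calls.

## Working session

There is one attempt and no reset: what is moved stays moved. The work goes in short steps, Python scripts to look and compute and a tool call to move; the robot and the scene stay as the last step left them, time stands still between calls to the robot, and variables do not carry over. Pictures are saved under pics/ and viewed, at most 10 in all, crops included, and the job is handed in when it is done.

Besides the shell and the picture viewer there is one more tool, called after ">>>" as name(argument=value, ...) on one line, values as JSON. move_arm: Moves the arm, as the interface text tells. Scaled input: -1 to 1 covers 80 cm each way for a shift and 120 degrees each way for a turn. Its arguments: {"type":"object","properties":{"deltas":{"type":"array","items":{"type":"array","items":{"type":"array","items":{"type":"number","minimum":-1,"maximum":1}}}},"squeeze":{"type":"number"}},"required":["deltas"]}

```bash
mkdir -p pics
python3 - <<'E'
from rig import manip
import cv2,numpy as np
print(manip.get_state())
for n in("top","side","wrist"):
    im=manip.get_image(n); cv2.imwrite(f"pics/{n}0.png",im[:,:,::-1])
    print(n,manip.camera_params(n))
E
```

```text
{'clock': 0.0, 'qpos': array([-1.35095227e+00,  2.76587605e-01,  1.50612555e+00,  7.48077639e-06,
        1.36074202e+00, -1.20983925e-01]), 'qd': array([-0.00024281, -0.00036695,  0.00152288,  0.00099322, -0.00128904,
        0.00142852]), 'effort': array([-8.88516497e-04, -4.16780126e+01, -2.45808023e+01, -2.24753830e-04,
        1.09856244e-02, -1.82790836e-05]), 'position': array([ 0.19209448, -0.54140604,  0.23844696]), 'ee_rot': array([-9.30303405e-04,  9.85514348e-01,  1.69589512e-01, -4.23605290e-05]), 'contact_force': array([ 0.04476459, -0.39579375, -0.1022875 ]), 'moment': array([ 0.01306994, -0.04157459,  0.05081056]), 'gripper_force': 0.0, 'width': 0.08530786968233872}
top {'fx': 611.2867203035394, 'fy': 611.2867203035394, 'cx': 324.79649184106665, 'cy': 233.67016159705636, 'R': array([[ 0.00310026, -0.99998869,  0.0036077 ],
       [-0.99624273, -0.00340085, -0.0865382 ],
       [ 0.08654949, -0.00332586, -0.996242  ]]), 't': array([0.11116803, 0.52195473, 1.08996449])}
side {'fx': 548.7548563057557, 'fy': 548.7548563057557, 'cx': 321.4475401542955, 'cy': 234.86375484228628, 'R': array([[ 0.98886416, -0.14791145,  0.01642773],
       [-0.04071401, -0.37505212, -0.92610921],
       [ 0.14314341,  0.91512737, -0.37689767]]), 't': array([-0.48961587,  0.12869427,  0.91813039])}
wrist {'fx': 371.64829954431775, 'fy': 371.64829954431775, 'cx': 324.23074494235146, 'cy': 239.54158688913483, 'tool_from_camera': array([[-1.45274273e-03, -9.58030588e-01, -2.86662314e-01,
         7.29511091e-02],
       [ 9.99998915e-01, -1.46132686e-03, -1.83998096e-04,
         9.05677377e-04],
       [-2.42631535e-04, -2.86662270e-01,  9.58031672e-01,
        -1.34494762e-01],
       [ 0.00000000e+00,  0.00000000e+00,  0.00000000e+00,
         1.00000000e+00]])}
```

View pics/top0.png

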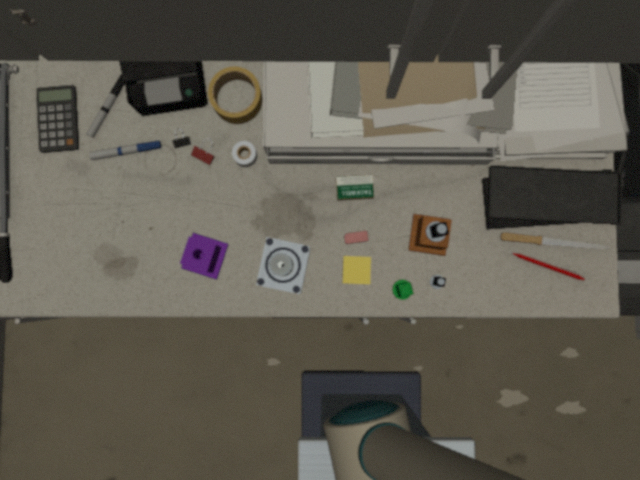

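View pics/side0.png

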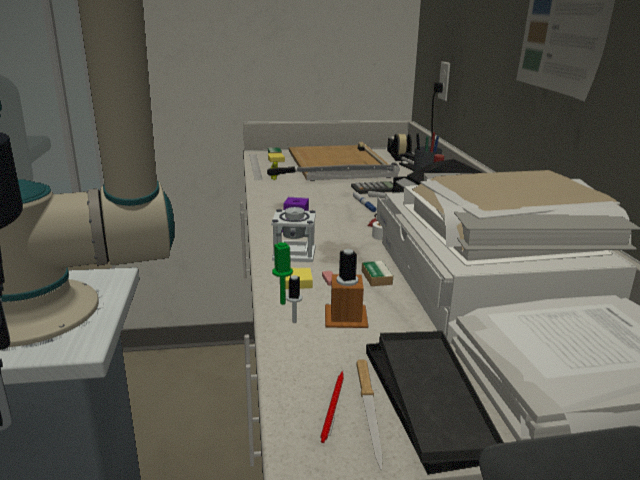

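Top view candidates for the drift: the black handle in the brown block (437,231), the green one (402,289), and a small black one (439,282). For the rest there is brown (430,235) or purple (205,255). I choose the large black handle in the brown rest. The stand is at (283,265). Next I measure it and check a close crop.

```bash
cat > h.py <<'E'
from rig import manip
import cv2,numpy as np
def ray(n,u,v):
    p=manip.camera_params(n); d=p["R"].T@np.array([(u-p["cx"])/p["fx"],(v-p["cy"])/p["fy"],1]); return -p["R"].T@p["t"],d
def onz(n,u,v,z):
    o,d=ray(n,u,v); return o+d*(z-o[2])/d[2]
def proj(n,X):
    p=manip.camera_params(n); c=p["R"]@np.array(X)+p["t"]; return np.array([p["fx"]*c[0]/c[2]+p["cx"],p["fy"]*c[1]/c[2]+p["cy"]])
E
python3 - <<'E'
from h import *
im=cv2.imread("pics/top0.png"); s=cv2.imread("pics/side0.png")
a=cv2.resize(im[200:310,235:475],None,fx=3.3,fy=3.3,interpolation=cv2.INTER_CUBIC)
b=cv2.resize(s[195:335,260:400],None,fx=1.65,fy=1.65,interpolation=cv2.INTER_CUBIC)
o=np.zeros((600,800,3),np.uint8);o[:a.shape[0],:a.shape[1]]=a
o[365:365+b.shape[0],:b.shape[1]]=b
cv2.imwrite("pics/crop.png",np.clip(o*1.6,0,255).astype(np.uint8))
hsv=cv2.cvtColor(im,cv2.COLOR_BGR2HSV)
def show(nm,m,box,z):
    k=np.zeros_like(m);x0,y0,x1,y1=box;k[y0:y1,x0:x1]=m[y0:y1,x0:x1]
    c=max(cv2.findContours(k,0,2)[0],key=cv2.contourArea);r=cv2.minAreaRect(c)
    w=[onz("top",*p,z)[:2] for p in cv2.boxPoints(r)]
    print(nm,r,"ctr",onz("top",*r[0],z)[:2].round(4),"edge",(w[1]-w[0]).round(4),(w[2]-w[1]).round(4))
show("rest",cv2.inRange(hsv,(5,100,40),(20,255,255)),(400,205,465,265),0.03)
show("handle",cv2.inRange(hsv,(0,0,0),(180,255,45)),(420,215,452,245),0.122)
g=cv2.inRange(hsv,(0,0,120),(180,60,255)); 
show("cyan-stand",g,(250,232,315,296),0.084)
show("small",cv2.inRange(hsv,(0,0,0),(180,255,45)),(428,272,450,292),0.08)
E
```

```text
rest ((429.64996337890625, 234.4499969482422), (38.18376541137695, 36.62813186645508), 8.130102157592773) ctr [ 0.5202 -0.0767] edge [ 0.0659 -0.01  ] [-0.0096 -0.0685]
handle ((434.7000427246094, 231.40000915527344), (12.074767112731934, 8.049844741821289), 63.43495178222656) ctr [ 0.5173 -0.069 ] edge [ 0.006 -0.012] [-0.018  -0.0087]
cyan-stand ((282.0, 263.5), (63.0, 64.0), 90.0) ctr [0.4648 0.1861] edge [ 0.0004 -0.11  ] [-0.1078 -0.0005]
small ((435.5, 281.0), (6.0, 3.0), 90.0) ctr [ 0.4358 -0.077 ] edge [ 0.     -0.0051] [-0.0103  0.0001]
```

View pics/crop.png

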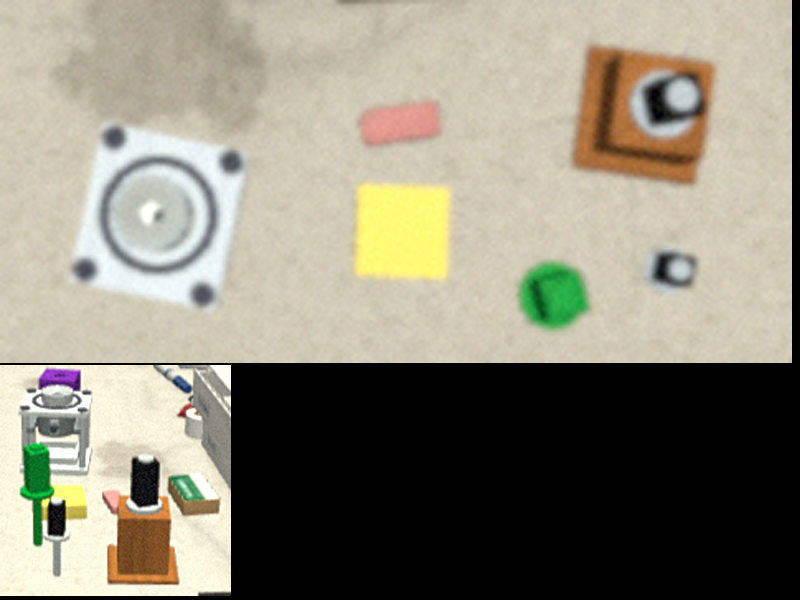

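The crop confirms it: a large black handle with a collar in the brown rest (cap about (442,229)). The small and green drifts stand separately. The stand's bolts give a centre at (283,265), with the funnel at about (281,265).

```bash
cat >> h.py <<'E'
def R_of(q):
    from scipy.spatial.transform import Rotation as Ro
    return Ro.from_quat(np.r_[q[1:],q[0]]).as_matrix()
def todelta(s,X):  # world target -> normalised tool shift
    return (R_of(s["ee_rot"]).T@(np.array(X)-s["position"])/0.8).round(4)
def wray(s,u,v):
    p=manip.camera_params("wrist"); d=np.array([u-p["cx"],v-p["cy"]]);r=np.hypot(*d);th=r/p["fx"]
    c=np.array([*(d/r*np.sin(th)),np.cos(th)]); T=p["tool_from_camera"];R=R_of(s["ee_rot"])
    return s["position"]+R@T[:3,3], R@T[:3,:3]@c
def wonz(s,u,v,z):
    o,d=wray(s,u,v); return o+d*(z-o[2])/d[2]
E
python3 - <<'E'
from h import *
f=lambda x,y:(235+x/3.3,200+y/3.3)
print("cap",onz("top",*f(683,96),.122)); print("collar",onz("top",*f(664,106),.073))
for n,p in dict(a=(114,137),b=(231,161),c=(203,295),d=(84,269)).items(): print(n,onz("top",*f(*p),.086))
print("stand",onz("top",*f(158,215.5),.086),"funnel",onz("top",*f(152,214),.0965))
s=manip.get_state(); 
print(todelta(s,[.45,-.07,.27]))
E
```

```text
cap [ 0.52122587 -0.0811058   0.122     ]
collar [ 0.52055995 -0.08062242  0.073     ]
a [0.50225567 0.20767671 0.086     ]
b [0.4899802  0.14688037 0.086     ]
c [0.42072636 0.16090803 0.086     ]
d [0.43390002 0.22240882 0.086     ]
stand [0.46161388 0.184476   0.086     ] funnel [0.46200679 0.18687268 0.0965    ]
[ 0.5008 -0.4479 -0.0385]
```

>>> move_arm(deltas=[[[0.555, -0.415, -0.013, 0, -0.4], [0.555, -0.415, -0.013, 0, -0.4], [0.555, -0.415, -0.013, 0, -0.4], [0.555, -0.415, -0.013, 0, -0.4], [0.555, -0.415, -0.013, 0, -0.4], [0.555, -0.415, -0.013, 0, -0.4], [0.555, -0.415, -0.013, 0, -0.4], [0.555, -0.415, -0.013, 0, -0.4], [0.555, -0.415, -0.013, 0, -0.4], [0.555, -0.415, -0.013, 0, -0.4], [0.555, -0.415, -0.013, 0, -0.4], [0.555, -0.415, -0.013, 0, -0.4]]])

```text
clock: 1.35
position: [0.5021, -0.0759, 0.2495]
ee_rot: [-0.001, 0.985, 0.173, 0.001]
contact_force: [-0.6, 0.0, -0.2]
width: 0.0603
gripper_force: 0.0
```

Run:
```python
from h import *
s=manip.get_state(); print(s["clock"],s["position"],s["ee_rot"],s["width"])
im=manip.get_image("wrist")[:,:,::-1]; cv2.imwrite("pics/w1.png",im)
```

```text
1.35 [ 0.50211442 -0.07588776  0.24951322] [-0.00114994  0.98498719  0.17262046  0.00104507] 0.06030429978356307
```

View pics/w1.png

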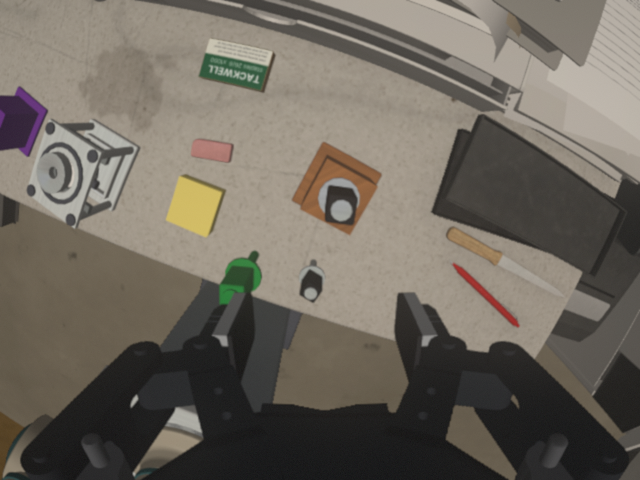

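The wrist view shows the cap at about (341,210) and the handle nearly square to the gripper. The rest is rotated by about 25°, and the funnel mouth is at about (54,173).

Run:
```python
from h import *
s=manip.get_state(); im=cv2.imread("pics/w1.png"); hsv=cv2.cvtColor(im,cv2.COLOR_BGR2HSV)
x0,y0,x1,y1=318,180,365,232; g=im[y0:y1,x0:x1].max(2)
m=(g<45).astype(np.uint8)*255
c=max(cv2.findContours(m,0,2)[0],key=cv2.contourArea)+[x0,y0]
print(cv2.minAreaRect(c),cv2.boundingRect(c)); 
a=cv2.approxPolyDP(cv2.convexHull(c),2,True)[:,0]
for p in a: print(p,wonz(s,*map(float,p),.119)[:2].round(4),wonz(s,*map(float,p),.073)[:2].round(4))
b=cv2.inRange(hsv,(0,0,110),(180,60,255))[195:230,325:358]
c=max(cv2.findContours(b,0,2)[0],key=cv2.contourArea); (u,v),r=cv2.minEnclosingCircle(c); u+=325;v+=195
print("cap",u,v,r,wonz(s,u,v,.122)); 
X=wonz(s,u,v,.122); print(proj("top",X))
o=cv2.resize(im[130:240,280:390],None,fx=5,fy=5,interpolation=2)
o2=cv2.resize(im[110:230,10:145],None,fx=4,fy=4,interpolation=2)[:, :]
cv2.imwrite("pics/c2.png",np.hstack([o[:480,60:410],o2[:480,:440]]))
```

```text
Traceback (most recent call last):
ValueError: max() iterable argument is empty
```

Run:
```python
from h import *
s=manip.get_state(); im=cv2.imread("pics/w1.png"); hsv=cv2.cvtColor(im,cv2.COLOR_BGR2HSV)
x0,y0,x1,y1=318,180,365,232; g=im[y0:y1,x0:x1].max(2); print(g.min())
m=(g<70).astype(np.uint8)*255
c=max(cv2.findContours(m,0,2)[0],key=cv2.contourArea)+[x0,y0]
print(cv2.minAreaRect(c),cv2.boundingRect(c)) 
a=cv2.approxPolyDP(cv2.convexHull(c),2,True)[:,0]
for p in a: print(p,wonz(s,*map(float,p),.119)[:2].round(4),wonz(s,*map(float,p),.073)[:2].round(4))
b=cv2.inRange(hsv,(0,0,110),(180,60,255))[195:230,325:358]
c=max(cv2.findContours(b,0,2)[0],key=cv2.contourArea); (u,v),r=cv2.minEnclosingCircle(c); u+=325;v+=195
print("cap",u,v,r,wonz(s,u,v,.122)) 
X=wonz(s,u,v,.122); print(proj("top",X))
o=cv2.resize(im[130:240,280:390],None,fx=5,fy=5,interpolation=2)
o2=cv2.resize(im[110:230,10:145],None,fx=4,fy=4,interpolation=2)[:, :]
cv2.imwrite("pics/c2.png",np.hstack([o[:480,60:410],o2[:480,:440]]))
```

```text
49
((340.7077331542969, 204.8384552001953), (29.39623260498047, 35.22586441040039), 7.125016689300537) (326, 186, 31, 38)
[329 186] [ 0.5343 -0.0702] [ 0.5281 -0.073 ]
[352 190] [ 0.5372 -0.0867] [ 0.5316 -0.0924]
[356 198] [ 0.5327 -0.0915] [ 0.5263 -0.0981]
[352 223] [ 0.5143 -0.0954] [ 0.5046 -0.1026]
[326 220] [ 0.5099 -0.0767] [ 0.4995 -0.0806]
cap 340.8826713562012 209.99458503723145 10.722359657287598 [ 0.5212003  -0.08397099  0.122     ]
[443.69637586 229.11217447]
```

View pics/c2.png

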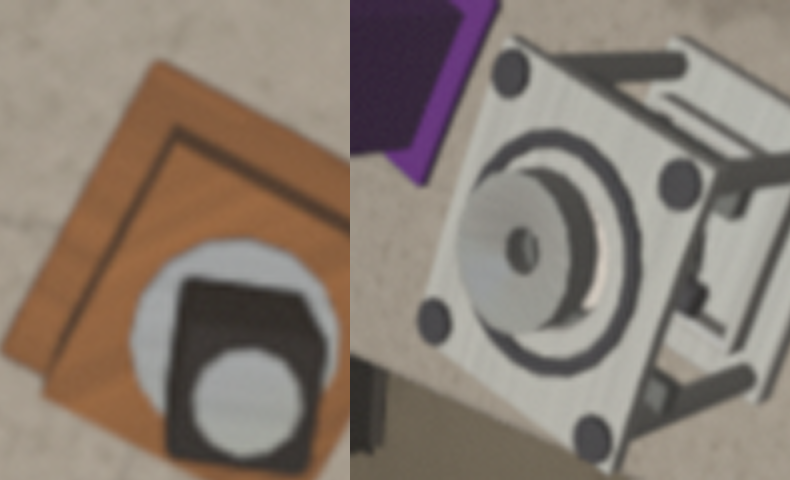

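The cap is at about (0.521, -0.083) in both views, and the handle yaw is about 13–14°. The funnel sits off towards the base of its ring. I'm moving down to grasp.

>>> move_arm(deltas=[[[0.0194, 0.0158, 0.05, 0.046, -0.4], [0.0194, 0.0158, 0.1, 0.046, -0.4], [0.0194, 0.0158, 0.15, 0.046, -0.4], [0.0194, 0.0158, 0.18, 0.046, -0.4], [0.0194, 0.0158, 0.2, 0.046, -0.4], [0.0194, 0.0158, 0.2, 0.046, -0.4], [0.0194, 0.0158, 0.2, 0.046, -0.4]]])

```text
clock: 2.1
position: [0.5182, -0.0885, 0.0899]
ee_rot: [0.0, 0.993, 0.121, -0.0]
contact_force: [0.4, 0.1, 0.2]
width: 0.0597
gripper_force: 0.0
```

Run:
```python
from h import *
s=manip.get_state(); print(s["clock"],s["position"],s["ee_rot"],s["contact_force"])
cv2.imwrite("pics/w2.png",manip.get_image("wrist")[:,:,::-1])
```

```text
2.1 [ 0.51819691 -0.0884639   0.08988676] [ 1.57922629e-04  9.92612578e-01  1.21326754e-01 -2.54154383e-04] [0.38518257 0.10922077 0.20623613]
```

View pics/w2.png

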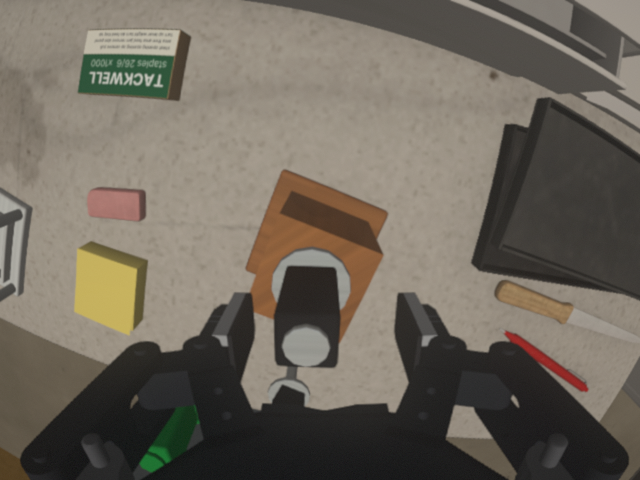

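The handle is between the fingers and square to them, but sits left of centre (cap (305,345), finger middle 324). I'll re-measure the cap.

Run:
```python
from h import *
s=manip.get_state(); R=R_of(s["ee_rot"])
X=wonz(s,305,345.5,.122); print(X,(R.T@(X-s["position"])).round(4))
for p in((276,363),(338,366)):
  X=wonz(s,*p,.119);print((R.T@(X-s["position"])).round(4))
for p in((311,283),):
  X=wonz(s,*p,.073);print((R.T@(X-s["position"])).round(4))
```

```text
[ 0.52348757 -0.08162974  0.122     ] [ 0.0061 -0.0054 -0.0314]
[-0.0034 -0.0159 -0.0285]
[-0.0045  0.0056 -0.0284]
[ 0.0074 -0.005   0.0176]
```

>>> move_arm(deltas=[[[0.008, -0.0066, 0, 0, -0.4], [0.008, -0.0066, 0, 0, -0.4], [0.008, -0.0066, 0, 0, 0.2], [0.008, -0.0066, 0, 0, 1], [0.008, -0.0066, 0, 0, 1], [0.008, -0.0066, 0, 0, 1], [0.008, -0.0066, 0, 0, 1], [0.008, -0.0066, 0, 0, 1], [0.008, -0.0066, 0, 0, 1]]], squeeze=80)

```text
clock: 3.05
position: [0.5237, -0.0807, 0.0901]
ee_rot: [0.0, 0.993, 0.122, 0.0]
contact_force: [0.0, 0.3, 5.9]
width: 0.0208
gripper_force: 78.4
```

>>> move_arm(deltas=[[[0, 0, -0.02, 0, 1], [0, 0, -0.05, 0, 1], [0, 0, -0.1, 0, 1], [0, 0, -0.145, 0, 1], [0, 0, -0.145, 0, 1], [0, 0, -0.145, 0, 1]]])

```text
clock: 3.65
position: [0.5233, -0.0807, 0.2056]
ee_rot: [0.0, 0.993, 0.122, 0.0]
contact_force: [-0.1, -0.2, -1.5]
width: 0.021
gripper_force: 78.1
```

Run:
```python
from h import *
s=manip.get_state(); print(s["clock"],s["position"],s["ee_rot"],s["contact_force"],s["moment"])
print(todelta(s,[.4616,.1855,s["position"][2]]))
print(2*np.degrees(np.arctan2(s["ee_rot"][2],s["ee_rot"][1])))
im=manip.get_image("side")[:,:,::-1]; cv2.imwrite("pics/s3f.png",im)
im=manip.get_image("wrist")[:,:,::-1]; cv2.imwrite("pics/w3.png",im)
# tip check: fitted in side view (expect proj)
print(proj("side",s["position"]-[0,0,.082]))
```

```text
3.65 [ 0.52328657 -0.0807467   0.20564702] [1.85381728e-04 9.92539652e-01 1.21922047e-01 1.37288473e-04] [-0.10282086 -0.20792173 -1.5457915 ] [-0.01661675 -0.00645578  0.00215187]
[ 5.700e-03 -3.416e-01 -1.000e-04]
14.006085120995731
[347.74762157 249.43120276]
```

>>> move_arm(deltas=[[[0.002, -0.06, 0, 0, 1], [0.004, -0.12, 0, 0, 1], [0.005, -0.18, 0, 0, 1], [0.007, -0.24, 0, 0, 1], [0.009, -0.3, 0, 0, 1], [0.009, -0.33, 0, 0, 1], [0.009, -0.3425, 0, 0, 1], [0.009, -0.3425, 0, 0, 1], [0.009, -0.3425, 0, 0, 1]]])

```text
clock: 4.65
position: [0.4641, 0.1858, 0.2048]
ee_rot: [0.001, 0.993, 0.122, -0.001]
contact_force: [-0.2, -0.6, -0.8]
width: 0.0214
gripper_force: 78.5
```

Run:
```python
from h import *
s=manip.get_state(); print(s["clock"],s["position"],s["contact_force"],s["moment"])
w=manip.get_image("wrist")[:,:,::-1]; t=manip.get_image("side")[:,:,::-1]
a=cv2.resize(w[200:460,200:460],(520,520)); b=cv2.resize(t[140:270,250:330],(280,455))
o=np.zeros((520,800,3),np.uint8);o[:,:520]=a;o[:455,520:]=b
cv2.imwrite("pics/f4.png",np.clip(o*1.3,0,255).astype(np.uint8)); cv2.imwrite("pics/w4.png",w)
```

```text
4.65 [0.46407401 0.18584596 0.20481406] [-0.21986776 -0.63344487 -0.81017587] [-0.03039988  0.02765386  0.00372846]
```

View pics/f4.png

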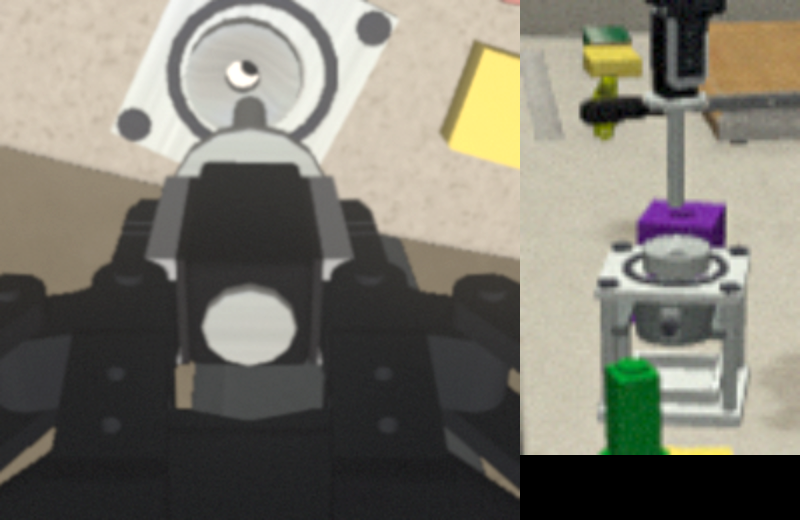

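The throat shows at wrist pixel (320,236), and the rod's lower end at about (324,251). I'll cast both.

Run:
```python
from h import *
s=manip.get_state(); R=R_of(s["ee_rot"]); P=s["position"]
im=cv2.imread("pics/w4.png")
# cone/funnel outline and throat
g=im.min(2); m=(g>170).astype(np.uint8); m2=np.zeros_like(m); m2[225:248,308:333]=m[225:248,308:333]
c=max(cv2.findContours(m2,0,2)[0],key=cv2.contourArea); print(cv2.boundingRect(c))
for n,u,v,z in(("throat",320.3,236,.092),("funnel rim",322,236,.0965),("tip",324.5,251.5,P[2]-.082)):
    X=wonz(s,u,v,z); print(n,X.round(4),(R.T@(X-P)).round(4))
```

```text
(314, 231, 15, 12)
throat [0.4654 0.1875 0.092 ] [ 0.0015 -0.0019  0.1132]
funnel rim [0.4669 0.1867 0.0965] [ 0.0028 -0.0007  0.1087]
tip [0.4652 0.1846 0.1232] [0.0006 0.001  0.082 ]
```

>>> move_arm(deltas=[[[0.0013, -0.0025, 0.01, 0, 1], [0.0013, -0.0025, 0.02, 0, 1], [0.0013, -0.0025, 0.028, 0, 1], [0.0013, -0.0025, 0.032, 0, 1], [0.0013, -0.0025, 0.034, 0, 1], [0.0013, -0.0025, 0.035, 0, 1], [0.0013, -0.0025, 0.0355, 0, 1], [0.0013, -0.0025, 0.0355, 0, 1]]])

```text
clock: 5.55
position: [0.4648, 0.1892, 0.1775]
ee_rot: [0.0, 0.993, 0.122, 0.0]
contact_force: [-0.2, -0.1, -1.3]
width: 0.0211
gripper_force: 78.5
```

>>> move_arm(deltas=[[[0, 0, 0.001, 0, 1], [0, 0, 0.002, 0, 1], [0, 0, 0.003, 0, 1], [0, 0, 0.0035, 0, 1], [0, 0, 0.004, 0, 1], [0, 0, 0.004, 0, 1]]])

```text
clock: 6.15
position: [0.4646, 0.189, 0.174]
ee_rot: [0.0, 0.993, 0.122, -0.0]
contact_force: [-0.8, 0.2, -0.4]
width: 0.021
gripper_force: 78.5
```

>>> move_arm(deltas=[[[0, 0, 0.001, 0, 1], [0, 0, 0.002, 0, 1], [0, 0, 0.003, 0, 1], [0, 0, 0.003, 0, 1]]])

```text
clock: 6.55
position: [0.4646, 0.189, 0.1715]
ee_rot: [0.0, 0.993, 0.122, -0.0]
contact_force: [0.3, -0.1, -1.1]
width: 0.021
gripper_force: 78.5
```

>>> move_arm(deltas=[[[0, 0, 0.0015, 0, 1], [0, 0, 0.003, 0, 1], [0, 0, 0.0045, 0, 1], [0, 0, 0.006, 0, 1], [0, 0, 0.006, 0, 1]]])

```text
clock: 7.05
position: [0.4645, 0.189, 0.1667]
ee_rot: [0.0, 0.993, 0.122, -0.0]
contact_force: [0.5, 0.7, -0.6]
width: 0.0212
gripper_force: 78.5
```

>>> move_arm(deltas=[[[0, 0, 0.0015, 0, 1], [0, 0, 0.003, 0, 1], [0, 0, 0.0045, 0, 1], [0, 0, 0.006, 0, 1], [0, 0, 0.0075, 0, 1], [0, 0, 0.009, 0, 1], [0, 0, 0.01, 0, 1], [0, 0, 0.0105, 0, 1], [0, 0, 0.0105, 0, 1]]])

```text
clock: 7.95
position: [0.4646, 0.1891, 0.1584]
ee_rot: [0.0, 0.993, 0.122, -0.0]
contact_force: [0.5, 0.4, -0.9]
width: 0.0212
gripper_force: 78.5
```

>>> move_arm(deltas=[[[0, 0, 0.0015, 0, 1], [0, 0, 0.003, 0, 1], [0, 0, 0.0045, 0, 1], [0, 0, 0.0055, 0, 1], [0, 0, 0.0065, 0, 1], [0, 0, 0.0075, 0, 1], [0, 0, 0.008, 0, 1], [0, 0, 0.0085, 0, 1]]])

```text
clock: 8.75
position: [0.4648, 0.1892, 0.152]
ee_rot: [-0.0, 0.993, 0.122, 0.0]
contact_force: [-1.4, -0.4, 3.0]
width: 0.0213
gripper_force: 78.7
```

>>> move_arm(deltas=[[[0, 0, 0.0004, 0, 1], [0, 0, 0.0008, 0, 1], [0, 0, 0.0012, 0, 1], [0, 0, 0.0012, 0, 1]]])

```text
clock: 9.15
position: [0.4649, 0.1892, 0.1515]
ee_rot: [-0.0, 0.993, 0.122, 0.001]
contact_force: [-2.0, 0.2, 5.1]
width: 0.0213
gripper_force: 79.3
```

>>> move_arm(deltas=[[[0, 0, 0.0006, 0, 1], [0, 0, 0.0012, 0, 1], [0, 0, 0.0018, 0, 1], [0, 0, 0.0024, 0, 1], [0, 0, 0.0024, 0, 1]]])

```text
clock: 9.65
position: [0.4652, 0.1892, 0.1498]
ee_rot: [-0.0, 0.993, 0.122, 0.001]
contact_force: [-0.9, -0.4, 6.1]
width: 0.0212
gripper_force: 79.3
```

>>> move_arm(deltas=[[[0, 0, 0.0006, 0, 1], [0, 0, 0.0012, 0, 1], [0, 0, 0.0018, 0, 1], [0, 0, 0.0024, 0, 1], [0, 0, 0.003, 0, 1], [0, 0, 0.0036, 0, 1], [0, 0, 0.0042, 0, 1], [0, 0, 0.0048, 0, 1]]])

```text
clock: 10.45
position: [0.4654, 0.1891, 0.1462]
ee_rot: [0.0, 0.993, 0.122, 0.001]
contact_force: [-0.8, -0.8, 7.6]
width: 0.0212
gripper_force: 79.5
```

>>> move_arm(deltas=[[[0, 0, 0.0006, 0, 1], [0, 0, 0.0012, 0, 1], [0, 0, 0.0018, 0, 1], [0, 0, 0.0024, 0, 1], [0, 0, 0.003, 0, 1], [0, 0, 0.0036, 0, 1], [0, 0, 0.0042, 0, 1], [0, 0, 0.0048, 0, 1]]])

```text
clock: 11.25
position: [0.4653, 0.1892, 0.1423]
ee_rot: [0.0, 0.993, 0.122, 0.001]
contact_force: [-0.9, -0.6, 7.2]
width: 0.021
gripper_force: 79.6
```

>>> move_arm(deltas=[[[0, 0, 0.0006, 0, 1], [0, 0, 0.0012, 0, 1], [0, 0, 0.0018, 0, 1], [0, 0, 0.0024, 0, 1], [0, 0, 0.003, 0, 1], [0, 0, 0.0036, 0, 1], [0, 0, 0.0042, 0, 1], [0, 0, 0.0048, 0, 1]]])

```text
clock: 12.05
position: [0.4654, 0.1892, 0.1385]
ee_rot: [0.0, 0.993, 0.122, 0.001]
contact_force: [-0.9, -0.6, 8.5]
width: 0.0209
gripper_force: 79.6
```

>>> move_arm(deltas=[[[0, 0, 0.0006, 0, 1], [0, 0, 0.0012, 0, 1], [0, 0, 0.0018, 0, 1], [0, 0, 0.0024, 0, 1], [0, 0, 0.003, 0, 1], [0, 0, 0.0036, 0, 1], [0, 0, 0.0042, 0, 1], [0, 0, 0.0048, 0, 1]]])

```text
clock: 12.85
position: [0.4654, 0.1892, 0.1346]
ee_rot: [0.0, 0.993, 0.122, 0.001]
contact_force: [-1.4, -0.7, 5.6]
width: 0.0209
gripper_force: 79.5
```

>>> move_arm(deltas=[[[0, 0, 0.0006, 0, 1], [0, 0, 0.0012, 0, 1], [0, 0, 0.0018, 0, 1], [0, 0, 0.0024, 0, 1], [0, 0, 0.003, 0, 1], [0, 0, 0.0036, 0, 1], [0, 0, 0.0042, 0, 1], [0, 0, 0.0048, 0, 1]]])

```text
clock: 13.65
position: [0.4647, 0.1891, 0.1295]
ee_rot: [0.0, 0.993, 0.122, -0.0]
contact_force: [0.0, -0.2, -0.7]
width: 0.0215
gripper_force: 78.6
```

The force is gone, so the bush has dropped. I'll check with the side camera.

Run:
```python
from h import *
s=manip.get_state(); t=manip.get_image("side")[:,:,::-1]
cv2.imwrite("pics/s5.png",cv2.resize(t[180:280,250:340],None,fx=6,fy=6,interpolation=2))
print(s["contact_force"],s["position"])
```

```text
[ 0.02721571 -0.20973417 -0.73789034] [0.46466395 0.18907494 0.12945768]
```

View pics/s5.png

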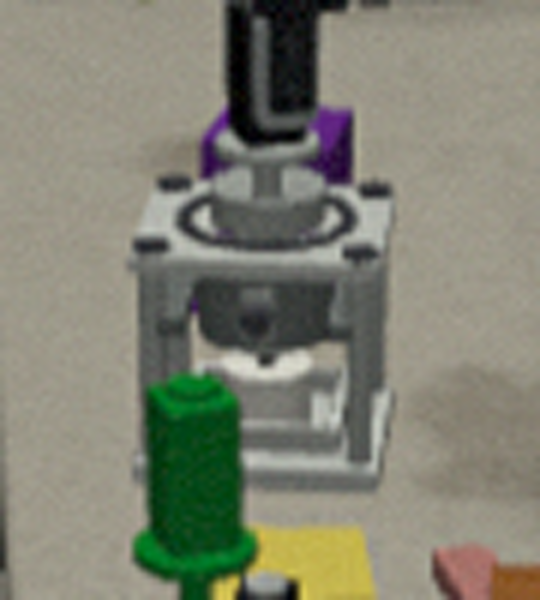

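The bush lies white in the well below the hub, and the rod tip hangs clear above it. I'm drawing the drift out straight up.

>>> move_arm(deltas=[[[0, 0, -0.01, 0, 1], [0, 0, -0.025, 0, 1], [0, 0, -0.04, 0, 1], [0, 0, -0.055, 0, 1], [0, 0, -0.07, 0, 1], [0, 0, -0.085, 0, 1], [0, 0, -0.098, 0, 1], [0, 0, -0.098, 0, 1], [0, 0, -0.098, 0, 1]]])

```text
clock: 14.6
position: [0.4646, 0.1891, 0.2081]
ee_rot: [0.0, 0.993, 0.122, 0.0]
contact_force: [-0.2, 0.1, -0.8]
width: 0.0211
gripper_force: 78.6
```

Run:
```python
from h import *
s=manip.get_state(); print(s["clock"],s["position"],s["contact_force"],s["ee_rot"])
print(todelta(s,[.5237,-.0807,s["position"][2]]))
```

```text
14.6 [0.46458821 0.1890526  0.20806632] [-0.15006311  0.06968521 -0.7535518 ] [3.19979815e-05 9.92540216e-01 1.21917662e-01 4.36748430e-05]
[-0.0099  0.345   0.    ]
```

>>> move_arm(deltas=[[[-0.002, 0.06, 0, 0, 1], [-0.004, 0.12, 0, 0, 1], [-0.006, 0.18, 0, 0, 1], [-0.008, 0.24, 0, 0, 1], [-0.0099, 0.3, 0, 0, 1], [-0.0099, 0.335, 0, 0, 1], [-0.0099, 0.345, 0, 0, 1], [-0.0099, 0.345, 0, 0, 1], [-0.0099, 0.345, 0, 0, 1], [-0.0099, 0.345, 0, 0, 1]]])

```text
clock: 15.6
position: [0.5232, -0.0791, 0.2078]
ee_rot: [-0.0, 0.992, 0.123, -0.0]
contact_force: [0.4, 0.5, -0.7]
width: 0.0212
gripper_force: 78.7
```

Run:
```python
from h import *
s=manip.get_state(); print(s["clock"],s["position"],s["contact_force"])
w=manip.get_image("wrist")[:,:,::-1]; cv2.imwrite("pics/w6.png",w)
cv2.imwrite("pics/w6c.png",cv2.resize(w[180:300,255:405],None,fx=5,fy=5,interpolation=2))
```

```text
15.6 [ 0.52321205 -0.07907619  0.20779932] [ 0.35028303  0.51787211 -0.66441503]
```

View pics/w6c.png

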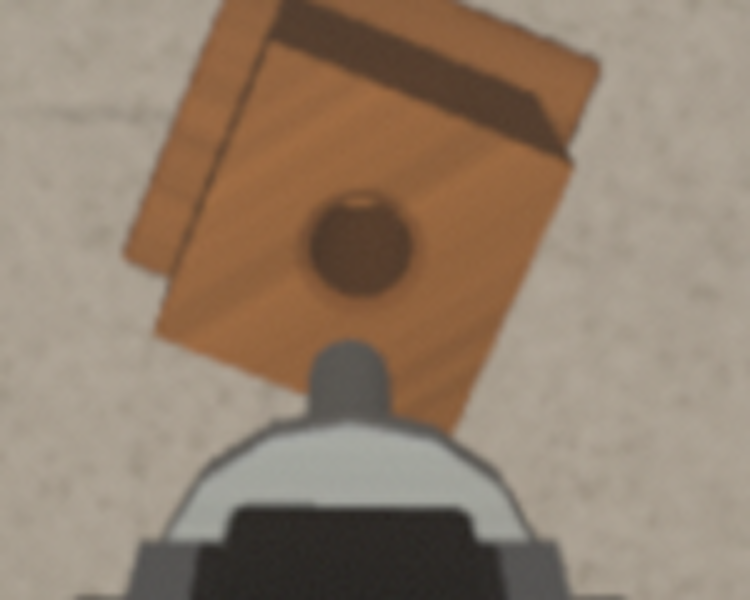

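The rest's hole is at wrist pixel (327.2,229), and the rod end at about (325,252).

Run:
```python
from h import *
s=manip.get_state(); R=R_of(s["ee_rot"]); P=s["position"]
for n,u,v,z in(("hole",327.2,229,.068),("tipfar",325,248.2,P[2]-.082)):
    X=wonz(s,u,v,z); print(n,X.round(4),(R.T@(X-P)).round(4))
print(todelta(s,[.5237,-.0807,P[2]]))
```

```text
hole [ 0.5234 -0.0822  0.068 ] [-0.0007  0.0031  0.14  ]
tipfar [ 0.5263 -0.0797  0.126 ] [0.0027 0.0013 0.082 ]
[-0.     0.002 -0.   ]
```

>>> move_arm(deltas=[[[-0.0008, 0.0019, 0.02, 0, 1], [-0.0008, 0.0019, 0.04, 0, 1], [-0.0008, 0.0019, 0.055, 0, 1], [-0.0008, 0.0019, 0.065, 0, 1], [-0.0008, 0.0019, 0.07, 0, 1], [-0.0008, 0.0019, 0.074, 0, 1], [-0.0008, 0.0019, 0.077, 0, 1], [-0.0008, 0.0019, 0.077, 0, 1]]])

```text
clock: 16.45
position: [0.5236, -0.0823, 0.1465]
ee_rot: [0.0, 0.993, 0.122, 0.0]
contact_force: [0.3, -0.0, -0.7]
width: 0.0208
gripper_force: 78.7
```

>>> move_arm(deltas=[[[0, -0.0012, 0.01, 0, 1], [0, -0.0012, 0.02, 0, 1], [0, -0.0012, 0.03, 0, 1], [0, -0.0012, 0.04, 0, 1], [0, -0.0012, 0.05, 0, 1], [0, -0.0012, 0.058, 0, 1], [0, -0.0012, 0.064, 0, 1], [0, -0.0012, 0.067, 0, 1], [0, -0.0012, 0.067, 0, 1]]])

```text
clock: 17.35
position: [0.5232, -0.0813, 0.0925]
ee_rot: [-0.0, 0.993, 0.122, -0.0]
contact_force: [0.1, -0.4, -0.9]
width: 0.0214
gripper_force: 78.7
```

>>> move_arm(deltas=[[[0, 0, 0.001, 0, 1], [0, 0, 0.002, 0, 1], [0, 0, 0.003, 0, 1], [0, 0, 0.0036, 0, 1], [0, 0, 0.0036, 0, 1]]])

```text
clock: 17.85
position: [0.5234, -0.0814, 0.0901]
ee_rot: [0.0, 0.993, 0.122, 0.0]
contact_force: [-0.0, -1.1, 0.9]
width: 0.0212
gripper_force: 79.0
```

>>> move_arm(deltas=[[[0, 0, 0.0005, 0, 1], [0, 0, 0.0005, 0, -0.4], [0, 0, 0.0005, 0, -0.4], [0, 0, 0.0005, 0, -0.4], [0, 0, 0.0005, 0, -0.4], [0, 0, 0.0005, 0, -0.4], [0, 0, 0.0005, 0, -0.4]]])

```text
clock: 18.55
position: [0.5233, -0.0813, 0.0895]
ee_rot: [0.0, 0.993, 0.122, -0.0]
contact_force: [-0.7, -0.3, 0.2]
width: 0.0597
gripper_force: 0.0
```

>>> move_arm(deltas=[[[0, 0, -0.02, 0, -0.4], [0, 0, -0.05, 0, -0.4], [0, 0, -0.1, 0, -0.4], [0, 0, -0.15, 0, -0.4], [0, 0, -0.2, 0, -0.4], [0, 0, -0.2, 0, -0.4], [0, 0, -0.2, 0, -0.4]]])

```text
clock: 19.25
position: [0.5236, -0.0814, 0.2504]
ee_rot: [0.0, 0.993, 0.122, 0.001]
contact_force: [-0.2, -1.1, -0.3]
width: 0.0598
gripper_force: 0.0
```

Run:
```python
from h import *
s=manip.get_state(); print(s["clock"],s["position"],s["contact_force"])
t=manip.get_image("side")[:,:,::-1]; w=manip.get_image("wrist")[:,:,::-1]
a=cv2.resize(t[185:335,255:405],(400,400)); b=cv2.resize(w[100:400,100:500],(400,300))
o=np.zeros((400,800,3),np.uint8);o[:,:400]=a;o[:300,400:]=b
cv2.imwrite("pics/end.png",o)
```

```text
19.25 [ 0.52357939 -0.08140954  0.25038219] [-0.17460268 -1.07324057 -0.32167761]
```

View pics/end.png

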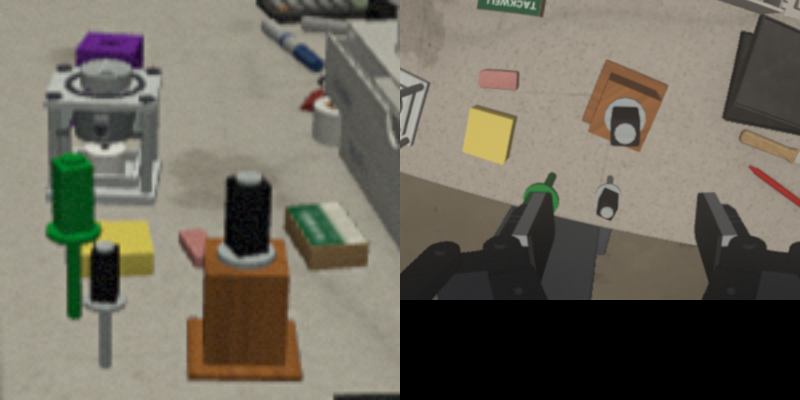

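The drift is upright with its collar home on the rest, the bush is in the well, the bystanders have not moved and the gripper is clear.

```bash
python3 -c "
from rig import manip
print(manip.sign_off())"
```

```text
the job is handed in; nothing more can be done
None
```

The bush is pressed out into the catch well with readings under 10 N, the drift is back upright and fully home in its rest, the bystanders look unmoved, and the job was handed in at about 19 s.

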